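Line sample bottles up by height in the rack

TASK

The samples are to be opened in turn against the timer, so line the five bottles up in the rack in order of height, one upright in each well: the shortest in the end well beside the timer, each next one taller, the tallest at the far end. The middle-sized bottle already stands in its place, the middle well: leave it there and add the other four. Knock no bottle over, and do not push the timer or the beaker about.

Things in the scene. Friction and masses are not known exactly. Their poses are not given: they have to be found in the camera images.
- bottle_1: the shortest of five plain white plastic sample bottles with ribbed white screw caps: body 28 mm across, 56 mm high over the cap; the body is straight up to 29 mm, above it a short shoulder and a cap 16 mm high and 19 mm across. At the start it stands loose on the bench. Rigid, 20 to 170 g. Origin: centre of its underside, z up its axis; its yaw is arbitrary.
- bottle_2: the second shortest of five plain white plastic sample bottles with ribbed white screw caps: body 33 mm across, 72 mm high over the cap; the body is straight up to 45 mm, above it a short shoulder and a cap 16 mm high and 22 mm across. At the start it stands loose on the bench. Rigid, 20 to 170 g. Origin: centre of its underside, z up its axis; its yaw is arbitrary.
- bottle_3: the middle-sized of five plain white plastic sample bottles with ribbed white screw caps: body 38 mm across, 88 mm high over the cap; the body is straight up to 61 mm, above it a short shoulder and a cap 16 mm high and 24 mm across. At the start it already stands in the middle well of the rack. Rigid, 20 to 170 g. Origin: centre of its underside, z up its axis; its yaw is arbitrary.
- bottle_4: the second tallest of five plain white plastic sample bottles with ribbed white screw caps: body 42 mm across, 104 mm high over the cap; the body is straight up to 77 mm, above it a short shoulder and a cap 16 mm high and 25 mm across. At the start it stands loose on the bench. Rigid, 20 to 170 g. Origin: centre of its underside, z up its axis; its yaw is arbitrary.
- bottle_5: the tallest of five plain white plastic sample bottles with ribbed white screw caps: body 46 mm across, 120 mm high over the cap; the body is straight up to 93 mm, above it a short shoulder and a cap 16 mm high and 26 mm across. At the start it stands loose on the bench. Rigid, 20 to 170 g. Origin: centre of its underside, z up its axis; its yaw is arbitrary.
- rack: grey block, 72 x 322 x 18 mm high, fixed to the bench. Origin: centre of its underside, z up. Five equal round wells along its y axis, centres at x = 0, y = -124, -62, 0, 62, 124 mm; each 52 mm across, 10 mm deep, its flat floor 8 mm above the bench. Beware: to the robot's left (y over 0.2 m, x over 0.42 m) stands a shaker stacked with bottles up to 0.35 m high: go round in front of it or over it.
- timer: pale bench timer with a small display and three round buttons, 58 x 66 x 20 mm, lying flat and loose on the bench just beyond one end of the rack (either end: about 205 mm from the rack's middle along its y axis, on the + or the - side). A tape roll lies beyond the other end. Origin: centre of its underside, z up.
- beaker: clear glass beaker, 70 mm across and 92 mm high, standing empty and loose on the bench among the bottles. Origin: centre of its underside, z up.
Things that resemble listed ones, but are neither listed nor needed, are in the scene too. Leave any yellow look-alike of the bottle_4 alone.

How it is judged:
By the outcome, as a careful person would: the job done as asked, in the order asked, and still so for the second after the job is handed in, with the robot touching nothing.
It also fails if it takes over 96 s, if anything falls off the work surface, if the arm or the gripper's body presses on something with over 40 N, if the wrist force passes 120 N, or if a joint passes its speed limit or range.

ROBOT

A 6-joint arm with a two-finger parallel gripper is mounted at the origin on a cart in front of the work surface, level with it; the furniture and walls round the work are solid. World frame = base frame: x ahead of the robot, y to its left, z up, the work surface at z = 0. Lengths are in m, angles in rad, forces in N, time in s.
With the tool pointing down it reaches from about 0.275 to 0.875 m from the base axis. Payload 12.5 kg.
Tool frame: the origin (TCP) lies at the very end of the fingers, on their centre line; the grasp point (between the pads) lies 19 mm behind it; z points along the fingers, y is the line along which they close (so a half turn about z gives the same grasp; the last joint's range is limited). The gripper opens to 85 mm and grips with 20 to 120 N. Pads are 22 mm wide; open, the fingers measure 114 mm over their backs; the gripper's body (76 mm by 85 mm) begins 54 mm behind the grasp point. The pads swing forward as they close: fully open they stand 13 mm farther back than shut.
Start: joints at [-1.393, 0.351, 1.652, -0, 1.139, -0.085], TCP at [0.143, -0.531, 0.21] pointing down, gripper open.
Joint ranges: [-2.75, 2.75], [-0.79, 2.1], [0.01, 2.65], [-1.57, 4.71], [0.07, 3.14], [-2.87, 2.87]. Speed limits (rad/s): [2.22, 2.22, 2.79, 3.14, 3.14, 3.14].

INTERFACE

Orientations are given as a 3x3 rotation matrix whose columns are the frame's x, y, z axes.
In Python, from bench import manip gives the robot as it stands. Calls block until the motion is done:
- manip.move_ptp(position, orientation): joint-space move of the TCP to a pose.
- manip.move_l(position, attitude=None, max_speed=0.15): straight line of the TCP; attitude=None keeps the orientation; max_speed is the mean speed in m/s.
- manip.move_j(angles): joint-space move.
- manip.set_gripper(opening, effort=None): opening from 0.0 (shut) to 1.0 (fully open); effort is the grip in N (None keeps the last); returns when the fingers have stopped.
- manip.dwell(seconds).
- manip.inverse_kinematics(position, orientation): joint angles nearest the present ones, or None.
- manip.grab_frame(name): name is "scene" or "top" or "wrist"; returns (picture, depth): 420x560x3 uint8, red, green, blue; 420x560 float32, m along the optical axis (not along the pixel's ray), 0 where there is no reading.
- manip.get_calibration(name): a dict with "camera_matrix" (3x3 intrinsics, pixels), "R" (3x3) and "t" (3): a world point X has camera coordinates R X + t. Camera axes: x right, y down, z forward; pixel columns grow to the right and rows downward; lengths in m; the calibration is good to about 2 mm. The wrist camera is an equidistant fisheye: a pixel r from the principal point sees the ray r / f radians off the axis. A picture is of the moment at which its call begins: read the wrist's pose just before it. get_calibration takes no time and is no camera call; for the wrist camera it gives the pose at the moment of the call.
A pose or a line that the arm cannot do raises manip.Unreachable and nothing moves.
- manip.sign_off(): hands the job in; it is judged then, once.
Trained networks look in the newest picture that a camera, given by its name, has taken for a name from the list of things; names that differ only in an ending like _2 or _b are one class to them, and where a whole thing is asked for, a point or a joint stands for the part that bears it (a point fixed in the world has none). Each returns a list of dicts, best first, with "confidence" (0 to 1); they miss things now and then, are a little off and sometimes report something else, mostly with a low value. They report only what shows in the picture. A call takes as long as a camera call. They do not tell look-alikes from the thing itself.
- manip.look_for(camera, name): "at" ([x, y, z] in m, in world coordinates, good to about 4 mm: the middle of the surface that is visible of it).
Readings, each from a call of its own:
- manip.current_time(): time.
- manip.current_qpos(): joint angles.
- manip.current_joint_vel(): joint speeds.
- manip.current_joint_torque(): joint torques, N m.
- manip.current_ee_pos(): TCP position.
- manip.current_tcp_rot(): TCP orientation.
- manip.current_force(): force on the tool from outside, world axes, zero at the start.
- manip.current_ft_torque(): the same for the moment, N m.
- manip.current_grip_width(): opening from 0.0 (shut) to 1.0 (fully open).
- manip.current_grip_force(): force on a finger pad.
Only numpy, scipy, OpenCV 4.12 (cv2) and the standard library are available. Lean on these libraries where they do the work, as an engineer would, in place of code of your own. Each camera call takes 0.05 s, during which the arm holds its last target. There are 200 camera calls.

## Working session

There is one attempt and no reset: what is moved stays moved. The work goes in short steps, each a Python script; the robot and the scene stay as the last script left them, time stands still between calls to the robot, and variables do not carry over. Pictures are saved under pics/ and viewed, at most 14 in all, crops included, and the job is handed in when it is done.

```bash
ls; mkdir -p pics; python3 - <<'E'
from bench import manip
import numpy as np,cv2
for n in("scene","top"):
    p,d=manip.grab_frame(n); cv2.imwrite(f"pics/{n}0.png",p[...,::-1]); np.savez(f"{n}0.npz",p=p,d=d)
    c=manip.get_calibration(n); print(n,{k:np.round(v,3).tolist() for k,v in c.items()})
    for k in("bottle_1","rack","timer","beaker"):
        print(k,[(np.round(r["at"],3).tolist(),round(r["confidence"],2)) for r in manip.look_for(n,k)])
print(manip.current_time())
E
```

```text
pics
scene {'camera_matrix': [[511.561, 0.0, 273.236], [0.0, 511.561, 204.63], [0.0, 0.0, 1.0]], 'R': [[0.914, 0.405, 0.012], [0.363, -0.804, -0.471], [-0.181, 0.435, -0.882]], 't': [-0.394, -0.291, 1.428]}
bottle_1 [([0.467, -0.132, 0.072], 0.91), ([0.604, -0.123, 0.072], 0.89), ([0.437, 0.044, 0.086], 0.83), ([0.46, -0.402, 0.048], 0.77), ([0.452, -0.038, 0.071], 0.65), ([0.412, -0.19, 0.036], 0.48)]
rack [([0.6, -0.147, 0.018], 0.91)]
timer [([0.578, 0.092, 0.017], 0.77)]
beaker [([0.436, -0.284, 0.05], 0.61)]
top {'camera_matrix': [[519.882, 0.0, 285.013], [0.0, 519.882, 210.487], [0.0, 0.0, 1.0]], 'R': [[-0.027, -0.999, -0.022], [-0.992, 0.03, -0.119], [0.119, 0.019, -0.993]], 't': [-0.14, 0.528, 1.11]}
bottle_1 [([0.463, -0.122, 0.083], 0.87), ([0.592, -0.117, 0.07], 0.85), ([0.426, 0.043, 0.098], 0.8), ([0.451, -0.392, 0.054], 0.65), ([0.414, -0.186, 0.053], 0.52)]
rack [([0.603, -0.116, 0.018], 0.67)]
timer [([0.575, 0.092, 0.015], 0.55), ([0.428, 0.043, 0.097], 0.31)]
beaker [([0.444, -0.302, 0.007], 0.93)]
0.5
```

View pics/scene0.png

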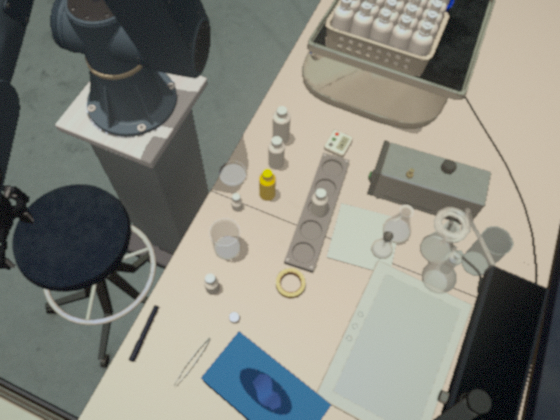

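View pics/top0.png

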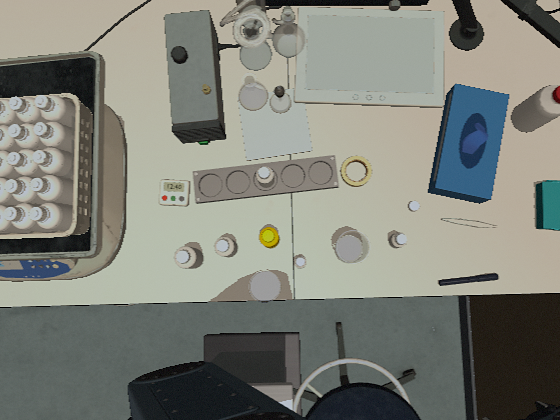

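The timer is at the rack's +y end: top view (174,193). Candidates in the top view:
- (186,256): tall white bottle, likely bottle_5.
- (225,245): white bottle, likely bottle_4.
- (269,237): yellow look-alike, to be left alone.
- (300,261): small white bottle, likely bottle_1.
- (398,240): white bottle, likely bottle_2.
- (413,206): flat white piece, a loose cap or similar.
- (345,246) and (265,285): clear vessels.

I'll measure the heights and enlarge a crop to confirm.

```bash
cat > h.py <<'E'
from bench import manip
import numpy as np,cv2
def cloud(n,d):
    c=manip.get_calibration(n);K=np.array(c["camera_matrix"]);R=np.array(c["R"]);t=np.array(c["t"])
    v,u=np.mgrid[:d.shape[0],:d.shape[1]]
    P=np.stack([(u-K[0,2])/K[0,0]*d,(v-K[1,2])/K[1,1]*d,d],-1)
    W=(P-t)@R; W[d==0]=np.nan
    return W
E
python3 - <<'E'
from h import *
t=np.load("top0.npz"); W=cloud("top",t["d"]); s=np.load("scene0.npz"); S=cloud("scene",s["d"])
def info(W,u,v,r):
    w=W[v-r:v+r,u-r:u+r].reshape(-1,3); w=w[np.isfinite(w[:,0])]
    zt=np.percentile(w[:,2],98); q=w[(w[:,2]>zt-.006)]
    return np.round(zt,3),np.round(q.mean(0),3),np.round(np.ptp(q,axis=0),3),np.round(np.median(w[:,2]),3)
for u,v in[(186,256),(225,245),(269,237),(300,261),(398,240),(264,174),(413,206),(348,246),(265,285)]: print((u,v),*info(W,u,v,16 if v>270 else 13))
print('scene')
for u,v in[(281,117),(276,146),(237,200),(211,280),(320,195),(232,175),(228,240)]: print((u,v),*info(S,u,v,14))
# rack: points with z~18mm
m=(abs(W[...,2]-.018)<.005)&(t["p"].std(-1)<14)&(t["p"].mean(-1)<170)
m[:150]=0;m[210:]=0;m[:,:188]=0;m[:,345:]=0
r=cv2.minAreaRect((W[m][:,:2]*1000).astype(np.float32)); print(r, W[m].shape)
m=(abs(W[...,2]-.008)<.004)&(t["p"].mean(-1)<170)
for u,v in[(210,184),(237,181),(292,175),(320,172)]:
    q=W[v-12:v+13,u-12:u+13].reshape(-1,3); q=q[abs(q[:,2]-.008)<.005]; print('well',q.mean(0).round(4),np.ptp(q,axis=0).round(3))
a=cv2.resize(cv2.cvtColor(t["p"][140:305,150:440],4),None,fx=2.7,fy=2.7,interpolation=3); cv2.imwrite("pics/crop1.png",a)
a=cv2.resize(s["p"][90:340,180:360,::-1],None,fx=2.4,fy=2.4,interpolation=3); cv2.imwrite("pics/crop2.png",a)
E
```

```text
(186, 256) 0.122 [0.427 0.051 0.12 ] [0.026 0.027 0.008] 0.094
(225, 245) 0.106 [ 0.447 -0.028  0.104] [0.023 0.023 0.008] 0.046
(269, 237) 0.107 [ 0.465 -0.121  0.104] [0.023 0.023 0.008] 0.026
(300, 261) 0.057 [ 0.412 -0.185  0.056] [0.019 0.017 0.008] 0.001
(398, 240) 0.073 [ 0.452 -0.397  0.071] [0.019 0.021 0.009] 0.002
(264, 174) 0.098 [ 0.598 -0.115  0.096] [0.022 0.023 0.009] 0.02
(413, 206) 0.019 [ 0.528 -0.441  0.016] [0.021 0.02  0.009] 0.001
(348, 246) 0.092 [ 0.443 -0.267  0.09 ] [0.051 0.049 0.011] 0.003
(265, 285) 0.017 [ 0.366 -0.105  0.015] [0.065 0.068 0.012] 0.002
scene
(281, 117) 0.122 [0.43  0.053 0.12 ] [0.028 0.026 0.009] 0.007
(276, 146) 0.106 [ 0.45  -0.025  0.105] [0.026 0.028 0.008] 0.04
(237, 200) 0.057 [ 0.415 -0.183  0.056] [0.02 0.02 0.01] 0.002
(211, 280) 0.074 [ 0.455 -0.396  0.072] [0.022 0.022 0.009] 0.003
(320, 195) 0.098 [ 0.601 -0.113  0.097] [0.024 0.024 0.008] 0.019
(232, 175) 0.018 [ 0.362 -0.103  0.016] [0.07  0.072 0.008] 0.003
(228, 240) 0.093 [ 0.461 -0.302  0.091] [0.047 0.06  0.009] 0.041
((598.3575439453125, -104.92898559570312), (73.33265686035156, 338.78558349609375), 4.865057468414307) (2562, 3)
well [0.5898 0.0117 0.0081] [0.051 0.052 0.01 ]
well [ 0.5948 -0.0503  0.0078] [0.051 0.052 0.01 ]
well [ 0.6056 -0.1747  0.0079] [0.052 0.052 0.01 ]
well [ 0.6109 -0.2369  0.0079] [0.053 0.049 0.009]
```

View pics/crop2.png

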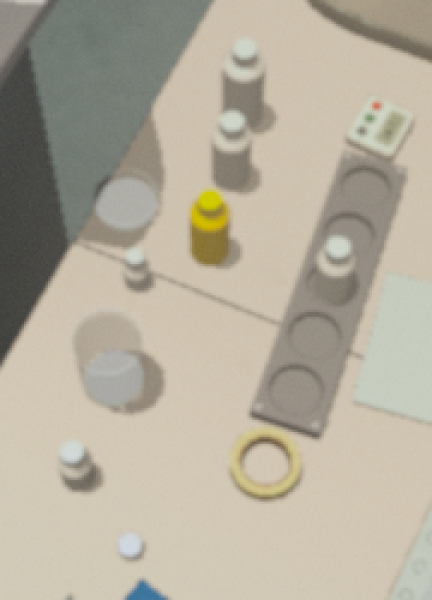

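View pics/crop1.png

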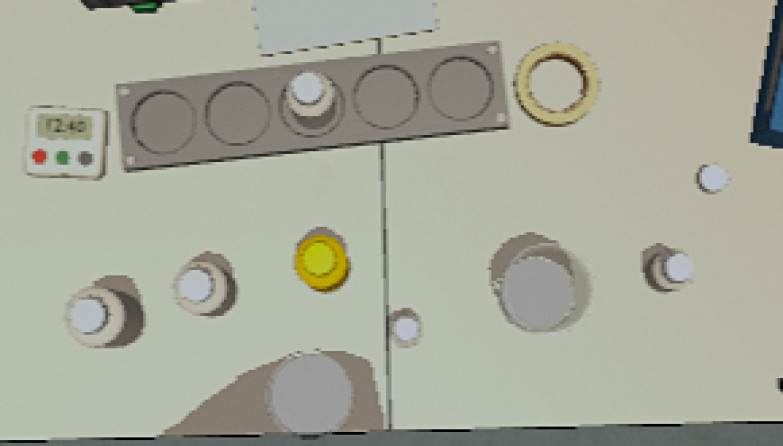

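Measured heights confirm the bottles: 122, 106, 73 and 57 mm are bottles 5, 4, 2 and 1, and 98 mm is bottle_3 in its well. The enlarged crops show that (320,260) is the yellow look-alike. The (712,178) item is only a loose cap, 19 mm high. The well spacing measures 62.3 mm, as it should. I'll start with bottle_5.

```bash
cat >> h.py <<'E'
d=np.array([.9964,.085,0])
# name: bottle xy, well xy, TCP height above the underside
B={5:((.4285,.052),(.612,-.236),.055),4:((.4485,-.0265),(.607,-.1735),.038),
   2:((.4535,-.3965),(.596,-.049),.020),1:((.4135,-.184),(.591,.0127),.015)}
def rot():
    s=1 if manip.current_tcp_rot()[:,1]@d>0 else -1
    z=np.array([0,0,-1.]); y=s*d
    return np.stack([np.cross(y,z),y,z],1)
def pick(k):
    (x,y),_,h=B[k]; R=rot()
    manip.set_gripper(.85,40)
    manip.move_ptp([x,y,.22],R)
    manip.move_l([x,y,h],None,.2)
    f0=manip.current_force(); manip.set_gripper(0,40)
    print("grip",manip.current_grip_width()*85,manip.current_grip_force())
    manip.move_l([x,y,h+.14],None,.2)
    print("lifted",manip.current_grip_width()*85,manip.current_grip_force(),(manip.current_force()-f0).round(2))
def over(k,dz=.03):
    _,(x,y),h=B[k]
    manip.move_l([x,y,h+.14],None,.3); manip.move_l([x,y,h+.018+dz],None,.15)
def place(k,off=(0,0)):
    _,(x,y),h=B[k]; x+=off[0];y+=off[1]; f0=manip.current_force()
    for z in(.022,.016,.012,.009):
        manip.move_l([x,y,h+z],None,.05); f=manip.current_force()-f0
        print(z,f.round(1))
        if f[2]>6: return z
    manip.set_gripper(.85); manip.move_l([x,y,max(h+.14,.16)],None,.2); return 0
E
python3 - <<'E'
from h import *
manip.dwell(0)
print(manip.current_tcp_rot().round(2).tolist())
pick(5); over(5)
p,dd=manip.grab_frame("scene"); cv2.imwrite("pics/s5.png",p[90:340,160:400,::-1].repeat(2,0).repeat(2,1))
p,dd=manip.grab_frame("wrist"); cv2.imwrite("pics/w5.png",p[...,::-1])
print(manip.current_time(),manip.current_ee_pos())
E
```

```text
[[0.97, 0.26, 0.0], [0.26, -0.97, 0.0], [0.0, -0.0, -1.0]]
grip 43.94818121950006 39.25881870556623
lifted 43.76274230180502 40.9030229318887 [-0.69 -1.39 -2.65]
7.4667 [ 0.61266127 -0.23621211  0.10441994]
```

View pics/w5.png

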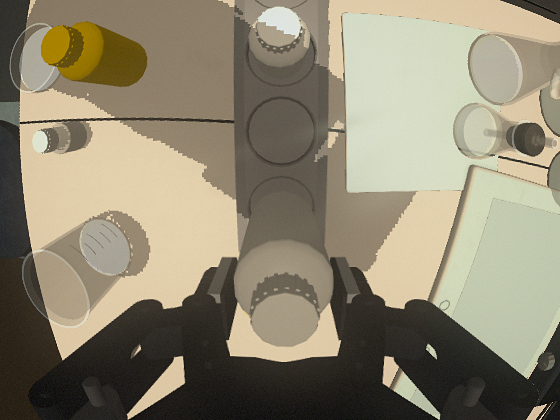

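View pics/s5.png

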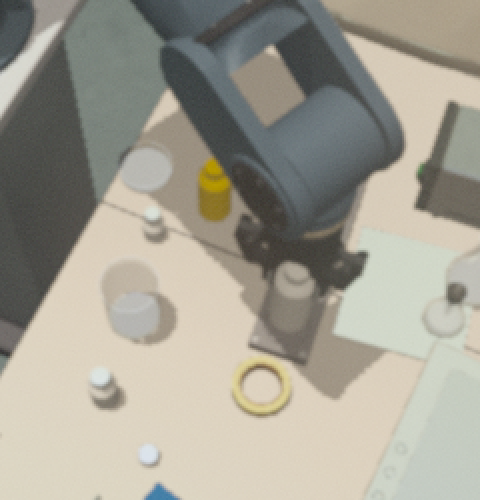

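The wrist view shows bottle_5 held upright at (285,300) over the end well, and (465,290) in the scene crop agrees. I'll lower it with a force guard.

```bash
python3 - <<'E'
from h import *
r=place(5); print("res",r,manip.current_time())
if not r:
    pick(4); over(4,.02); r=place(4); print("res",r,manip.current_time())
p,dd=manip.grab_frame("top"); cv2.imwrite("pics/t2.png",cv2.resize(p[130:300,150:440,::-1],None,fx=2.6,fy=2.6)); np.savez("t2.npz",p=p,d=dd)
E
```

```text
0.022 [-1.   0.3  1. ]
0.016 [-0.8  0.6  0.6]
0.012 [-1.   0.3  0.6]
0.009 [0.3 0.1 3.9]
res 0 10.1
grip 40.22292417595362 39.41074331989512
lifted 39.81877257492413 40.49036683514714 [-0.06  0.48 -0.3 ]
0.022 [ 0.1 -1.1  1.6]
0.016 [ 0.6 -0.8  1.2]
0.012 [ 0.6 -0.2  0.3]
0.009 [ 0.9 -0.4  1.4]
res 0 17.8167
```

View pics/t2.png

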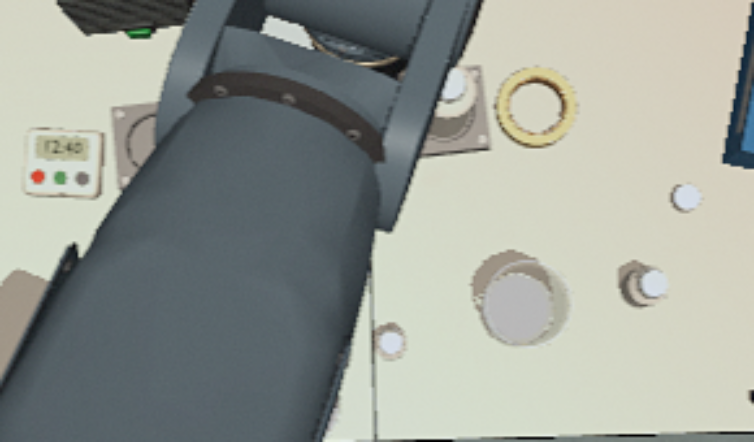

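Bottle_5 stands upright in the end well at (450,90). Bottle_4's well is hidden behind the arm. Next are bottle_2 and then bottle_1.

```bash
python3 - <<'E'
from h import *
r=0
for k in(2,1):
    if not r:
        pick(k); over(k,.02); r=place(k); print("res",k,r,manip.current_time())
if not r:
    manip.move_l([.5,-.05,.26],None,.3); manip.move_ptp([.143,-.531,.25],rot())
for n in("top","scene"):
    p,dd=manip.grab_frame(n); np.savez(n+"3.npz",p=p,d=dd)
    a=p[130:300,150:440,::-1] if n=="top" else p[90:340,180:400,::-1]
    cv2.imwrite(f"pics/{n}3.png",cv2.resize(a,None,fx=2.3,fy=2.3))
W=cloud("top",np.load("top3.npz")["d"]); W0=cloud("top",np.load("top0.npz")["d"])
for x,y in[(.591,.0127),(.596,-.049),(.6,-.114),(.607,-.1735),(.612,-.236),(.465,-.121)]:
    q=W[(abs(W[...,0]-x)<.028)&(abs(W[...,1]-y)<.028)]; zt=np.percentile(q[:,2],99); print((x,y),zt.round(3),q[q[:,2]>zt-.006].mean(0).round(3))
print(manip.current_time())
E
```

```text
grip 29.287578220045667 39.02752228081226
lifted 29.297957931618566 39.52104493975639 [-0.79  0.71  0.06]
0.022 [-1.1 -0.7 -0.6]
0.016 [-1.2 -1.  -0.6]
0.012 [-0.7  0.1 -0. ]
0.009 [-0.2 -0.5  0.5]
res 2 0 26.4
grip 17.410692988983897 38.96864712238312
lifted 17.233915896110474 39.00908589363098 [-1.   -0.25 -0.31]
0.022 [ 0.4 -1.  -1. ]
0.016 [-1.  -1.2  0.2]
0.012 [-1.2 -1.9  0. ]
0.009 [-0.5 -1.1  0.1]
res 1 0 34.6167
(0.591, 0.0127) 0.066 [0.589 0.011 0.064]
(0.596, -0.049) 0.083 [ 0.595 -0.051  0.08 ]
(0.6, -0.114) 0.099 [ 0.598 -0.115  0.096]
(0.607, -0.1735) 0.115 [ 0.605 -0.174  0.112]
(0.612, -0.236) 0.13 [ 0.609 -0.236  0.127]
(0.465, -0.121) 0.106 [ 0.465 -0.121  0.104]
37.5167
```

View pics/top3.png

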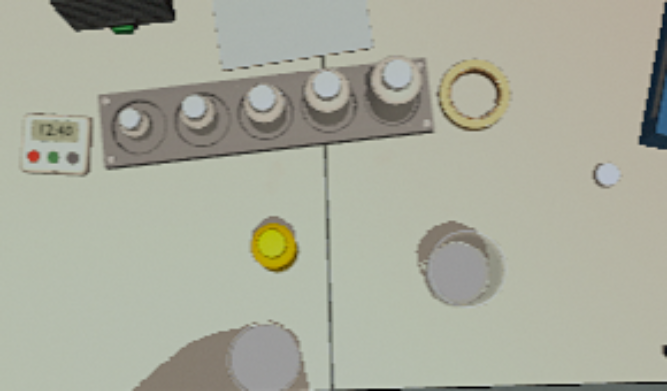

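View pics/scene3.png

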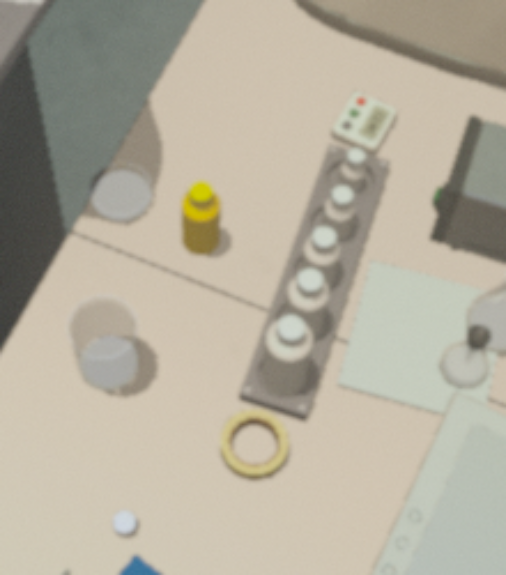

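All five bottles stand upright in order, from (130,120) beside the timer to (397,73) in the top crop. Their cap tops are 64, 80, 96, 112 and 128 mm above the bench (to within the camera's 1–3 mm), so each one sits on its well floor. The timer, beaker and yellow bottle have not moved.

```bash
python3 -c "
from bench import manip
print(manip.sign_off())"
```

```text
the job is handed in; nothing more can be done
None
```

The job is handed in: the final pictures show all five bottles upright in the rack, shortest beside the timer to tallest at the far end, with the middle bottle, timer, beaker and yellow bottle left in place, after about 38 of the 96 seconds.

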